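# Clamp a test tile in the jig

## Task

With the fingertips, push the loose tile that lies on the plywood jig along its channel until it is fully home against the wooden stop; then push the handle of the toggle clamp down past its dead point until it snaps into lock and the rubber foot holds the tile. Only push: do not lift or carry the tile, and leave the pigment pot, the eraser and the little bowl where they stand.

Things in the scene. Friction and masses are not known exactly. Their poses are not given: they have to be found in the camera images.
- jig: The fixed jig: a plywood board 285 x 150 mm, 12 mm thick, screwed to the table. Origin on the table's surface, below the near face of the wooden stop, on the channel's centre line. +x runs along the channel towards stop and clamp, +z up; the board reaches from x = -200 to +85 mm, y = -75 to +75 mm. The clamp's two steel cheeks stand at x = 18 to 76 mm, up to 60 mm above the table.
- stop (a point): Middle of the upper edge of the wooden stop's near face, 28 mm above the table; axes as the jig's. The stop is 70 mm wide, 12 mm thick and 16 mm high above the board. Two low aluminium rails, 5 mm high above the board, run from the stop 50 mm towards -x, 57 mm apart (the channel), then flare outwards for another 38 mm to about 80 mm apart at the mouth.
- swing_pivot (a point): Axis of the clamp's steel arm, fixed in the jig at x = 30, y = 0, z = 50 mm, axes as the jig's. While the clamp is open the arm stands raised, up to about 125 mm above the table, between x = -15 and +60 mm; as the handle is pushed down the arm swings down over the stop towards -x.
- tile: The loose pale glazed test tile, 50 x 58 x 8 mm, about 50 g, lying flat on the board in front of the channel. Origin at the centre of its underside; its y axis is its 58 mm length and lies roughly along the jig's x axis (up to about 7 degrees off), z up.
- tile_home (a point): Where the tile's origin lies when the tile is fully home against the stop: on the board's upper face (12 mm above the table), 29 mm before the stop, axes as the jig's. There the tile's length lies along x.
- clamp_lever (a joint): Angle of the clamp handle (rad): 0 = open; grows as it is pushed down. The handle points to the jig's +x, 1.0 - value above level. Dead point at about 0.8; beyond it it snaps by itself to its end stop at 1.05 (locked, about level). Let go before that, it springs back open. Needs about 5 N at lever_grip.
- lever_pivot (a point): The axis of the clamp handle, fixed in the jig at x = 60, y = 0, z = 58 mm; the axis runs along the jig's y, point axes as the jig's.
- lever_grip (a point): Centre of the handle's black rubber sleeve, a round bar of 18 mm diameter, on its centre line, 95 mm from lever_pivot; the sleeve reaches from 51 to 129 mm from the pivot. The point's x axis points along the handle to its free end, z is square to it on the upper side, where it is pushed.
- clamp_foot: The rubber foot of the clamp arm, 17 mm wide, 12 mm high, sprung 8 mm; origin at the centre of its face. When locked it presses on the middle of a tile that is home, with about 2 N.
- pigment_pot: A bystander: pigment pot 37 mm wide, 46 mm high, standing on the board beside the rail at the jig's +y side. Origin at the centre of its underside.
- eraser_block: A bystander: white eraser 20 x 42 x 12 mm lying on the board beside the rail at the jig's -y side. Origin at the centre of its underside.
- bisque_cup: A bystander: small terracotta-coloured bowl 65 mm wide, 50 mm high, on the table right of the jig. Origin at the centre of its underside.
Things that resemble listed ones, but are neither listed nor needed, are in the scene too. There is more than one size of the tile; the job needs the middle-sized.

How it is judged:
On the way, in this order (a step that is already met when the one before it is completed fails the run):
1. the tile is home against the stop while the clamp is still open (x of tile in the frame of tile_home between -0.003 and 0.003 m and y of tile in the frame of tile_home between -0.006 and 0.006 m and angle between the y axis of tile and the x axis of tile_home, either way round below 0.08 rad and value of joint clamp_lever below 0.5 rad), for 0.2 s.
2. the handle has snapped over into lock with the foot on the tile (value of joint clamp_lever above 1.02 rad and contact force between clamp_foot and tile above 1 N), for 0.2 s.
At the end, for the whole second after the job is handed in: The tile lies at rest in the channel within 3 mm of the stop, within 6 mm of the centre line and 0.08 rad of straight; the handle is locked (joint above 1.02) and the rubber foot presses on the tile with more than 1 N (all of step 2 and x of tile in the frame of tile_home between -0.003 and 0.003 m and y of tile in the frame of tile_home between -0.006 and 0.006 m and angle between the y axis of tile and the x axis of tile_home, either way round below 0.08 rad and linear speed of tile below 0.01 m/s); the robot touches nothing.
It fails at once if the tile is lifted or carried (more than 8 mm off the board) or tipped (z of tile in the frame of tile_home above 0.008 m or angle between tile's own z axis and vertical above 0.3 rad).
It fails at once if the clamp is closed before the tile is home (value of joint clamp_lever above 0.85 rad and x of tile in the frame of tile_home below -0.004 m).
It fails at once if the pot, eraser or bowl is moved more than 20 mm (distance of any of pigment_pot, eraser_block, bisque_cup from where it was at the start of the episode above 0.02 m).
It also fails if it takes over 48 s, if anything falls off the work surface, if the arm or the gripper's body presses on something with over 40 N, if the wrist force passes 120 N, or if a joint passes its speed limit or range.

## Robot

A 6-joint arm with a two-finger parallel gripper is mounted at the origin on a cart in front of the work surface, level with it; the furniture and walls round the work are solid. World frame = base frame: x ahead of the robot, y to its left, z up, the work surface at z = 0. Lengths are in m, angles in rad, forces in N, time in s.
With the tool pointing down it reaches from about 0.35 to 0.775 m from the base axis. Payload 7.3 kg.
Tool frame: the origin (TCP) lies at the very end of the fingers, on their centre line; the grasp point (between the pads) lies 19 mm behind it; z points along the fingers, y is the direction in which the jaws open and shut (so a half turn about z gives the same grasp; the last joint's range is limited). The gripper opens to 92 mm and grips with 3 to 60 N. Pads are 19 mm wide; open, the fingers measure 130 mm over their backs; the gripper's body (75 mm by 190 mm) begins 47 mm behind the grasp point.
Start: joints at [-1.471, 0.342, 1.524, -0, 1.275, -0.146], TCP at [0.128, -0.509, 0.227] pointing down, gripper open.
Joint ranges: [-2.53, 2.53], [-0.77, 2.02], [0.04, 2.7], [-1, 4.14], [0.28, 2.66], [-3.11, 3.11]. Speed limits (rad/s): [2.57, 2.57, 3.14, 3.14, 3.14, 3.14].

## Interface

Orientations are given as [roll, pitch, yaw] about the fixed x, y, z axes, in that order (R = Rz(yaw) Ry(pitch) Rx(roll)).
In Python, from cell import observe, read_camera, camera_info, hand_in gives the robot as it stands.
- The arm moves only by the tool jog_arm, never from a script. Its argument "rows" is one flat list of numbers, 5 for each row, row after row: the finger opening in mm, from 0 to 91.8, then the shift along the tool's x, y, z in mm, then the turn about the tool's z in degrees. In form: [gripper, tx, ty, tz, roll, gripper, tx, ty, tz, roll, ...]. A call has 1 to 20 rows; each row shifts and turns the commanded pose from where the row before left it, along the tool's axes as they then stand; what a row does not reach is not made up. A row lasts 1/10 s, in which the tool goes at most 50 mm and 8.59 degrees, less where a joint would pass 70% of its speed; a pose out of reach is approached as far as the arm can. A call with a gripper value outside its range is refused whole. The fingers move at their own pace and stop on an object; "grip_force" is the grip in N (left out, the last holds). Time passes only in rows, so rows that do not move let the fingers close. It gives the time, the measured TCP pose, the force and the opening at its end, in the units of the state.
- observe(): the state, without advancing time (a new reading comes with each control period).
- read_camera(name): name is "scene" or "side" or "wrist"; returns (picture, depth): 400x640x3 uint8, red, green, blue; 400x640 float32, m along the optical axis (not along the pixel's ray), 0 where there is no reading.
- camera_info(name): a dict with "fx", "fy", "cx", "cy" (pixels), "extrinsics" (4x4, takes a point from camera to world coordinates); the wrist camera has in their place "tool_from_camera" (4x4, takes a point from camera to tool coordinates, whose origin is the TCP and whose axes are the flange's). Camera axes: x right, y up, looking along -z (the intrinsics and any distortion apply to the point x, -y, -z); pixel columns grow to the right and rows downward; lengths in m; the calibration is good to about 2 mm. A picture is of the moment at which its call begins: read the wrist's pose just before it. camera_info takes no time and is no camera call.
- hand_in(): hands the job in, once; it reports no verdict.
The state is a dict: "time": time; "qpos": joint angles; "qvel": joint speeds; "joint_efforts": joint torques, N m; "tool_pos": TCP position; "tool_rot": TCP orientation; "contact_force": force on the tool from outside, world axes, zero at the start; "torque": the same for the moment, N m; "opening": finger opening in m.
Only numpy, scipy, OpenCV 4.12 (cv2) and the standard library are available. Lean on these libraries where they do the work, as an engineer would, in place of code of your own. Each camera call takes 0.05 s, during which the arm holds its last target. There are 200 camera calls.

## Working session

There is one attempt and no reset: what is moved stays moved. The work goes in short steps, Python scripts to look and compute and a tool call to move; the robot and the scene stay as the last step left them, time stands still between calls to the robot, and variables do not carry over. Pictures are saved under pics/ and viewed, about 8 in all and at most 12, crops included, and the job is handed in when it is done.

Besides the shell and the picture viewer there is one more tool, called after "Request:" as a command line: name --argument value ..., lists and objects as JSON in quotes. jog_arm: Moves the arm, as the interface text tells. Its arguments: {"type":"object","properties":{"rows":{"type":"array","items":{"type":"number"}},"grip_force":{"type":"number"}},"required":["rows"]}

```bash
mkdir -p pics; ls
python3 - <<'E'
from cell import *
import cv2,numpy as np
print(observe())
for n in("scene","side"):
    p,d=read_camera(n); cv2.imwrite(f"pics/{n}0.png",p[:,:,::-1]); np.savez(f"{n}0.npz",p=p,d=d); print(n,camera_info(n))
print(camera_info("wrist"))
E
```

```text
pics
{'time': 0.0, 'qpos': array([-1.47097225e+00,  3.42717307e-01,  1.52501424e+00, -2.08748442e-05,
        1.27539198e+00, -1.46023573e-01]), 'qvel': array([-0.00013044,  0.00207231,  0.00214885,  0.00151625,  0.00136089,
       -0.00031112]), 'joint_efforts': array([ 1.17739437e-03, -4.31246495e+01, -2.44222856e+01,  7.18026306e-02,
        5.59141603e-02, -1.36496360e-04]), 'tool_pos': array([ 0.1277363 , -0.5088057 ,  0.22604874]), 'tool_rot': array([-3.14007517e+00, -2.03001159e-04,  2.45853590e-01]), 'contact_force': array([-0.88504654,  0.43492722, -0.48566831]), 'torque': array([-0.0078986 ,  0.00934651,  0.04866857]), 'opening': 0.09168589116424972}
scene {'fx': 482.0695283813786, 'fy': 482.0695283813786, 'cx': 318.74879209607855, 'cy': 200.72843111008623, 'extrinsics': array([[-0.71736827,  0.33770777, -0.60937364, -0.07854443],
       [-0.69659706, -0.33307709,  0.63546219,  0.70126783],
       [ 0.01163212,  0.88034829,  0.47418517,  0.63654153],
       [ 0.        ,  0.        ,  0.        ,  1.        ]])}
side {'fx': 391.41139422050355, 'fy': 391.41139422050355, 'cx': 320.2107053194067, 'cy': 201.61026699723448, 'extrinsics': array([[-0.78695898,  0.40583647, -0.46474974,  0.14679349],
       [-0.61696031, -0.52668413,  0.58477672,  0.59119506],
       [-0.00745259,  0.74692743,  0.6648638 ,  0.77005812],
       [ 0.        ,  0.        ,  0.        ,  1.        ]])}
{'fx': 344.5297590444444, 'fy': 344.5297590444444, 'cx': 323.19747556995117, 'cy': 199.36584895406, 'tool_from_camera': array([[-1.00560147e-03,  9.55915023e-01,  2.93641717e-01,
         8.02236923e-02],
       [ 9.99999468e-01,  8.93788400e-04,  5.14964905e-04,
         8.84666020e-04],
       [ 2.29809128e-04,  2.93642079e-01, -9.55915413e-01,
        -1.58295500e-01],
       [ 0.00000000e+00,  0.00000000e+00,  0.00000000e+00,
         1.00000000e+00]])}
```

View pics/scene0.png

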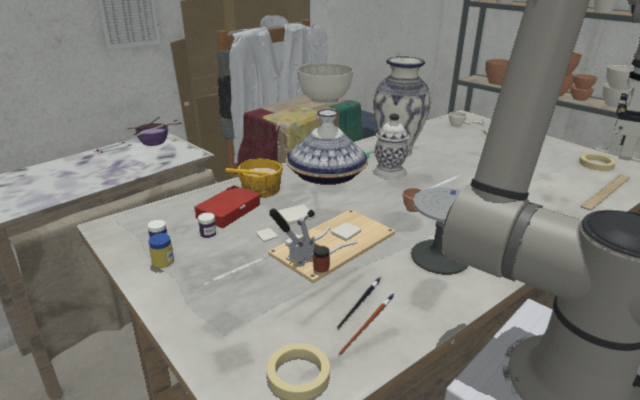

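View pics/side0.png

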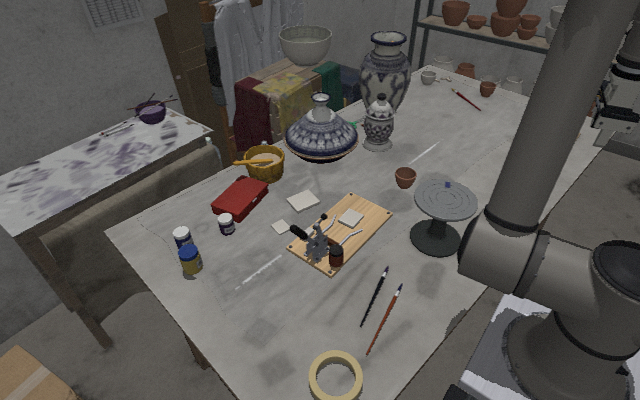

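The scene view shows the board at about (270-395, 212-275), with the tile at (345,231), the clamp at (300,240) with its black handle at (280,220), the pot at (321,259) and the bowl at (412,200). In the side view the tile is at (351,217). I'll measure the board next.

```bash
cat > h.py <<'E'
import numpy as np,cv2
from cell import *
from scipy.spatial.transform import Rotation as R
def cam(n,st=None):
    i=camera_info(n)
    if n!="wrist": return i,i["extrinsics"]
    T=np.eye(4);T[:3,:3]=R.from_euler("xyz",st["tool_rot"]).as_matrix();T[:3,3]=st["tool_pos"]
    return i,T@i["tool_from_camera"]
def ray(i,E,uv,z):
    uv=np.atleast_2d(uv).astype(float)
    d=np.c_[(uv[:,0]-i["cx"])/i["fx"],-(uv[:,1]-i["cy"])/i["fy"],-np.ones(len(uv))]@E[:3,:3].T
    o=E[:3,3]; return o+d*((z-o[2])/d[:,2])[:,None]
def proj(i,E,P):
    p=(np.atleast_2d(P)-E[:3,3])@E[:3,:3]
    return np.c_[i["cx"]+i["fx"]*p[:,0]/-p[:,2], i["cy"]-i["fy"]*p[:,1]/-p[:,2]]
def points(i,E,d):
    v,u=np.mgrid[:d.shape[0],:d.shape[1]]
    c=np.stack([(u-i["cx"])/i["fx"]*d,-(v-i["cy"])/i["fy"]*d,-d],-1)
    return c@E[:3,:3].T+E[:3,3]
E
python3 - <<'E'
from h import *
for n in("scene","side"):
    f=np.load(n+"0.npz");i,E=cam(n)
    hsv=cv2.cvtColor(f["p"],cv2.COLOR_RGB2HSV)
    m=cv2.inRange(hsv,(8,60,120),(28,160,255))
    m[:180]=0;m[290:]=0;m[:,:255]=0;m[:,400:]=0
    m=cv2.morphologyEx(m,cv2.MORPH_CLOSE,np.ones((25,25)))
    c=max(cv2.findContours(m,0,2)[0],key=cv2.contourArea)
    P=ray(i,E,c[:,0,:],0.012)[:,:2]
    r=cv2.minAreaRect((P*1000).astype(np.float32));print(n,r,cv2.boxPoints(r).round())
    W=points(i,E,f["d"])
    uv=(345,231) if n=="scene" else (351,217)
    print("tile",W[uv[1],uv[0]],ray(i,E,uv,.02))
    hs=cv2.inRange(hsv,(0,0,0),(179,255,45));hs[:205]=0;hs[250:]=0;hs[:,:265]=0;hs[:,310:]=0
    ys,xs=np.nonzero(hs);print("handle",np.median(W[ys,xs],0),len(ys),xs.mean(),ys.mean())
E
```

```text
scene ((557.9253540039062, -15.326126098632812), (288.7646789550781, 154.39918518066406), 89.10018920898438) [[ 478. -158.]
 [ 633. -161.]
 [ 637.  128.]
 [ 483.  130.]]
tile [ 0.56326016 -0.06136645  0.01842851] [[ 0.56162843 -0.05942753  0.02      ]]
handle [0.56082813 0.14801977 0.13649191] 158 279.9240506329114 220.33544303797467
side ((562.95556640625, -23.370849609375), (285.4629821777344, 148.7258758544922), 88.92645263671875) [[ 486. -165.]
 [ 635. -167.]
 [ 640.  118.]
 [ 491.  121.]]
tile [ 0.56344086 -0.06852425  0.02179636] [[ 0.56444111 -0.07010805  0.02      ]]
handle [0.55919171 0.15080543 0.14650908] 141 298.3900709219858 232.01418439716312
```

Run:
```python
from h import *
f=np.load("side0.npz");i,E=cam("side");W=points(i,E,f["d"])
for n,(u,v) in dict(wheel=(445,200),wheeledge=(415,205),bowl=(405,177),vase=(378,120),vasetop=(388,42),plate=(320,105),red=(240,198),pot=(336,250),foot=(323,217)).items(): print(n,W[v,u].round(3))
# max height over region of path
m=(f["d"]>0)&(W[...,0]>.05)&(W[...,0]<.75)&(W[...,1]>-.6)&(W[...,1]<.3)&(W[...,2]>.1)&(W[...,2]<.5)
P=W[m];g=np.floor(P[:,:2]*10).astype(int)
for k in np.unique(g,axis=0): 
    q=P[(g==k).all(1)]
    if len(q)>15: print(k/10,len(q),q[:,2].max().round(3))
```

```text
wheel [ 0.349 -0.144  0.147]
wheeledge [ 0.456 -0.242  0.001]
bowl [ 0.536 -0.323  0.017]
vase [ 0.698 -0.409  0.12 ]
vasetop [ 0.769 -0.55   0.315]
plate [ 0.843 -0.289  0.178]
red [0.85  0.074 0.037]
pot [0.508 0.078 0.056]
foot [0.561 0.06  0.121]
[ 0.  -0.5] 483 0.388
[ 0.  -0.1] 250 0.3
[0. 0.] 2740 0.302
[ 0.1 -0.6] 358 0.496
[ 0.1 -0.5] 2627 0.5
[ 0.1 -0.1] 3136 0.5
[0.1 0. ] 6058 0.407
[ 0.2 -0.2] 242 0.149
[ 0.2 -0.1] 2127 0.5
[0.2 0. ] 2656 0.406
[ 0.3 -0.3] 221 0.149
[ 0.3 -0.2] 1150 0.15
[ 0.3 -0.1] 286 0.149
[ 0.4 -0.2] 217 0.148
[0.5 0. ] 92 0.126
[0.5 0.1] 158 0.169
[ 0.6 -0.5] 286 0.163
[ 0.7 -0.6] 874 0.316
[ 0.7 -0.5] 361 0.193
```

Request:
jog_arm --rows '[10, 0, 0, -10, -7.5, 10, 0, 0, -10, -7.5, 10, 0, 0, -10, -7.5, 10, 0, 0, -10, -7.5, 10, 0, 0, -10, -7.5, 10, 0, 0, 0, -7.5, 10, 0, 0, 0, -7.5, 10, 0, 0, 0, -7.5, 10, 0, 0, 0, -7.5, 10, 0, 0, 0, -7.5]'

```text
time: 1.1
tool_pos: [0.1278, -0.509, 0.2763]
tool_rot: [-3.142, -0.001, 1.56]
contact_force: [0.3, -0.8, 0.0]
opening: 0.0163
```

Request:
jog_arm --rows '[10, 29, 31, 0, 0, 10, 29, 31, 0, 0, 10, 29, 31, 0, 0, 10, 29, 31, 0, 0, 10, 29, 31, 0, 0, 10, 29, 31, 0, 0, 10, 29, 31, 0, 0, 10, 29, 31, 0, 0, 10, 29, 31, 0, 0, 10, 29, 31, 0, 0, 10, 29, 31, 0, 0, 10, 29, 31, 0, 0, 10, 29, 31, 0, 0, 10, 20, 20, 20, 0, 10, 0, 0, 0, 0, 10, 0, 0, 0, 0]'

```text
time: 2.7
tool_pos: [0.5567, -0.1186, 0.2558]
tool_rot: [-3.139, -0.0, 1.556]
contact_force: [-0.3, 0.3, 0.5]
opening: 0.01
```

Run:
```python
from h import *
import pickle
s=observe();p,d=read_camera("wrist");print(s["tool_pos"],s["tool_rot"])
pickle.dump((s,p,d),open("w1.pkl","wb"));cv2.imwrite("pics/w1.png",p[:,:,::-1])
```

```text
[ 0.55668455 -0.11863944  0.25577012] [-3.13915900e+00 -3.07113772e-04  1.55622360e+00]
```

View pics/w1.png

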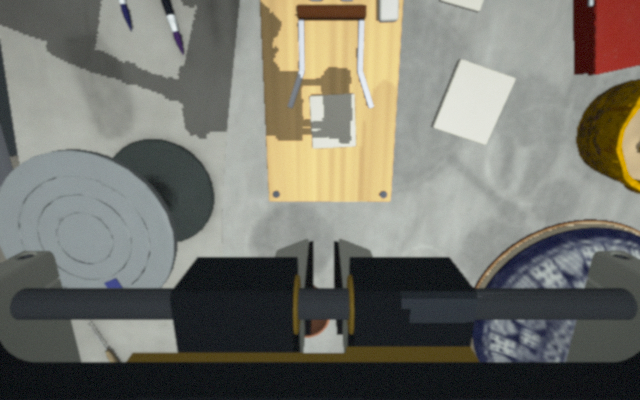

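The wrist view shows the tile with corners at about (309,95), (353,93), (355,147) and (314,149). The brown stop spans (297-367, 5-19), the rail mouths are at (292,107) and (371,107), and the board's near corners are at (268,202) and (392,201).

Run:
```python
from h import *
import pickle
s,p,d=pickle.load(open("w1.pkl","rb"));i,E=cam("wrist",s)
hsv=cv2.cvtColor(p,cv2.COLOR_RGB2HSV)
def show(n,uv,z):print(n,(ray(i,E,uv,z)[:,:2]*1000).round(1).tolist())
# board side edges by saturation, rows 120-195
m=(hsv[...,1]>50)&(hsv[...,0]<30)
L=[];Rr=[]
for v in range(150,196,5):
    x=np.nonzero(m[v,230:420])[0]+230;L.append((x.min(),v));Rr.append((x.max()+1,v))
L=ray(i,E,L,.012)[:,:2];Rr=ray(i,E,Rr,.012)[:,:2]
print("board L",L.mean(0),"R",Rr.mean(0),"w",(Rr-L)[:,0].mean(),"slopes",np.polyfit(L[:,1],L[:,0],1)[0],np.polyfit(Rr[:,1],Rr[:,0],1)[0])
ys,xs=np.nonzero(m[150:230,275:385]);print("front row",ys.max()+151); show("front",[(330,ys.max()+151)],.012)
# stop: dark saturated brown
b=((hsv[...,2]<150)&(hsv[...,1]>100)&(hsv[...,0]<20)).astype(np.uint8);b[40:]=0;b[:,:280]=0;b[:,385:]=0
ys,xs=np.nonzero(b);print("stop",xs.min(),xs.max(),ys.min(),ys.max())
for u in(305,320,340,360):print(u,[int(q) for q in hsv[5:28,u,2]])
show("stopcands",[(297,19),(332,19),(367,19)],.028)
# tile: unsaturated inside board
t=((hsv[...,1]<45)).astype(np.uint8)*255;t[:85]=0;t[160:]=0;t[:,:303]=0;t[:,360:]=0
t=cv2.morphologyEx(t,cv2.MORPH_OPEN,np.ones((5,5)))
c=max(cv2.findContours(t,0,1)[0],key=cv2.contourArea)
r=cv2.minAreaRect((ray(i,E,c[:,0],.020)[:,:2]*1000).astype(np.float32));print("tile",r,cv2.boxPoints(r).round(1).tolist(),cv2.boundingRect(c))
show("mouth",[(292,107),(371,107)],.017)
W=points(i,E,d);print(W[120,330],W[180,330])
```

```text
board L [ 0.49049306 -0.12881505] R [ 0.6397386 -0.1310707] w 0.14924553537509358 slopes 0.023610747313968058 0.009472937568869822
front row 202
front [[564.4, -166.6]]
stop 280 365 5 22
305 [122, 91, 91, 92, 93, 93, 93, 92, 90, 90, 90, 83, 71, 62, 86, 146, 196, 214, 218, 218, 215, 219, 218]
320 [123, 95, 93, 96, 96, 95, 96, 94, 95, 90, 90, 83, 72, 61, 90, 158, 213, 230, 231, 231, 233, 230, 231]
340 [123, 96, 93, 93, 96, 101, 98, 98, 95, 92, 92, 84, 69, 63, 93, 160, 217, 231, 232, 235, 234, 234, 233]
360 [119, 100, 96, 95, 94, 96, 97, 101, 100, 91, 91, 89, 72, 62, 96, 162, 213, 225, 226, 226, 226, 227, 228]
stopcands [[532.8, 32.8], [568.1, 32.2], [603.5, 31.6]]
tile ((568.3582153320312, -69.27287292480469), (49.34834671020508, 57.70073318481445), 2.137380599975586) [[542.5999755859375, -41.400001525878906], [544.7999877929688, -99.0], [594.0999755859375, -97.19999694824219], [591.9000244140625, -39.5]] (310, 94, 46, 54)
mouth [[523.1, -53.4], [611.1, -54.8]]
[ 0.5652519  -0.06796002  0.02051316] [ 0.56471012 -0.13907635  0.01134103]
```

Request:
jog_arm --rows '[10, -6, 9, 20, 0, 10, 0, 0, 40, 0, 10, 0, 0, 40, 0, 10, 0, 0, 40, 0, 10, 0, 0, 40, 0, 10, 0, 0, 30, 0, 10, 0, 0, 15, 0, 10, 0, 0, 8, 0, 10, 0, 0, 4, 0, 10, 0, 0, 2, 0, 10, 0, 0, 0, 0]'

```text
time: 3.85
tool_pos: [0.5664, -0.1257, 0.0186]
tool_rot: [3.14, 0.001, 1.554]
contact_force: [-0.4, 0.1, 0.0]
opening: 0.01
```

Request:
jog_arm --rows '[10, 0, 0, 2.5, 0, 10, 4, 0, 0, 0, 10, 4, 0, 0, 0, 10, 4, 0, 0, 0, 10, 4, 0, 0, 0, 10, 4, 0, 0, 0, 10, 4, 0, 0, 0, 10, 4, 0, 0, 0, 10, 4, 0, 0, 0, 10, 4, 0, 0, 0, 10, 4, 0, 0, 0, 10, 4, 0, 0, 0, 10, 4, 0, 0, 0, 10, 4, 0, 0, 0, 10, 4, 0, 0, 0, 10, 4, 0, 0, 0, 10, 4, 0, 0, 0, 10, 4, 0, 0, 0, 10, 2, 0, 0, 0, 10, 0, 0, 0, 0]'

```text
time: 5.85
tool_pos: [0.5671, -0.0548, 0.0152]
tool_rot: [3.142, -0.0, 1.555]
contact_force: [0.6, 0.1, 0.2]
opening: 0.0102
```

Run:
```python
from h import *
import pickle
s=observe();p,d=read_camera("wrist");q,_=read_camera("side")
pickle.dump((s,p,d),open("w2.pkl","wb"))
c=cv2.resize(q[170:290,260:420],None,fx=4,fy=4,interpolation=cv2.INTER_CUBIC)
cv2.imwrite("pics/c2.png",np.hstack([p[:,120:520][:,:,::-1],cv2.resize(c,(400,400))[:,:,::-1]]))
```

```text
(no output)
```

View pics/c2.png

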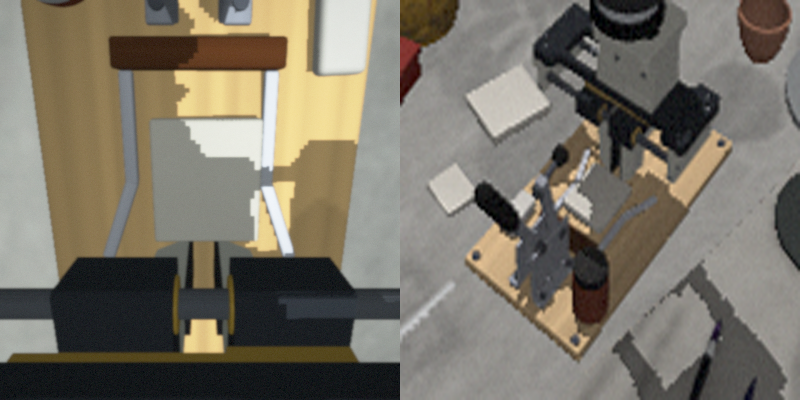

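The tile is in the channel, close to the right rail, with its front edge at row 118 and the stop face at row 66-70. The arm clears the clamp.

Run:
```python
from h import *
import pickle
s,p,d=pickle.load(open("w2.pkl","rb"));i,E=cam("wrist",s)
for n,uv,z in [("tile front",[(270,120),(382,118)],.02),("tile rear",[(275,240),(378,240)],.02),("stop top",[(230,66),(406,66)],.028),("stop bottom",[(230,70),(406,70)],.012),("rails inner",[(258,100),(385,100)],.017)]:
    print(n,(ray(i,E,uv,z)[:,:2]*1000).round(1).tolist())
```

```text
tile front [[545.8, 13.5], [594.5, 13.6]]
tile rear [[544.7, -43.1], [594.5, -44.0]]
stop top [[532.5, 35.2], [602.0, 34.0]]
stop bottom [[528.3, 34.7], [605.7, 33.4]]
rails inner [[540.6, 21.9], [596.0, 21.0]]
```

Request:
jog_arm --rows '[10, 2, 0, 0, 0, 10, 2, 0, 0, 0, 10, 2, 0, 0, 0, 10, 2, 0, 0, 0, 10, 2, 0, 0, 0, 10, 2, 0, 0, 0, 10, 2, 0, 0, 0, 10, 2, 0, 0, 0, 10, 1, 0, 0, 0, 10, 1, 0, 0, 0, 10, 0.5, 0, 0, 0, 10, 0, 0, 0, 0]'

```text
time: 7.15
tool_pos: [0.5674, -0.0366, 0.0152]
tool_rot: [3.142, -0.0, 1.555]
contact_force: [0.0, 0.8, 0.1]
opening: 0.0098
```

Request:
jog_arm --rows '[10, 0.5, 0, 0, 0, 10, 0.5, 0, 0, 0, 10, 0, 0, 0, 0]'

```text
time: 7.45
tool_pos: [0.5674, -0.0357, 0.0152]
tool_rot: [3.142, 0.0, 1.555]
contact_force: [-0.4, -0.2, -0.9]
opening: 0.0102
```

Request:
jog_arm --rows '[10, 0.5, 0, 0, 0, 10, 0.5, 0, 0, 0, 10, 0, 0, 0, 0]'

```text
time: 7.75
tool_pos: [0.5674, -0.0346, 0.0152]
tool_rot: [3.142, 0.0, 1.555]
contact_force: [0.2, -0.4, -1.2]
opening: 0.0097
```

Request:
jog_arm --rows '[10, 0.5, 0, 0, 0, 10, 0.5, 0, 0, 0, 10, 0, 0, 0, 0]'

```text
time: 8.05
tool_pos: [0.5674, -0.0344, 0.0152]
tool_rot: [-3.142, 0.001, 1.555]
contact_force: [-1.0, -5.2, -0.1]
opening: 0.01
```

Request:
jog_arm --rows '[10, 0.5, 0, 0, 0, 10, 0.5, 0, 0, 0, 10, 0, 0, 0, 0]'

```text
time: 8.35
tool_pos: [0.5674, -0.0343, 0.0153]
tool_rot: [-3.142, 0.002, 1.555]
contact_force: [-2.1, -8.6, -0.0]
opening: 0.0098
```

The force on the fingers rose to 8.6 N and the tool stopped moving, so the tile is against the stop. I'll back off, rise and check.

Request:
jog_arm --rows '[10, -4, 0, 0, 0, 10, -10, 0, 0, 0, 10, -16, 0, 0, 0, 10, 0, 0, -30, 0, 0, 0, 0, -40, 0, 0, 0, 0, -40, 0, 0, 0, 0, -40, 0, 0, 0, 0, -40, 0, 0, 0, 0, 0, 0, 0, 0, 0, 0, 0]'

```text
time: 9.35
tool_pos: [0.5672, -0.0636, 0.2061]
tool_rot: [3.139, 0.0, 1.554]
contact_force: [-0.5, -0.8, -0.6]
opening: 0.0003
```

Run:
```python
from h import *
import pickle
s=observe();p,d=read_camera("wrist");print(s["tool_pos"],s["tool_rot"],s["opening"])
pickle.dump((s,p,d),open("w3.pkl","wb"))
i,E=cam("wrist",s)
print(proj(i,E,[[.568,.034,.028],[.568,-.024,.02],[.568,.144,.138]]).round())
cv2.imwrite("pics/w3.png",cv2.resize(p[:260,160:480],None,fx=2,fy=2,interpolation=cv2.INTER_CUBIC)[:,:,::-1])
```

```text
[ 0.56722642 -0.06356679  0.20605714] [3.13945579e+00 4.65131248e-04 1.55419523e+00] 0.00032172729733172126
[[ 321.   72.]
 [ 322.  135.]
 [ 316. -166.]]
```

View pics/w3.png

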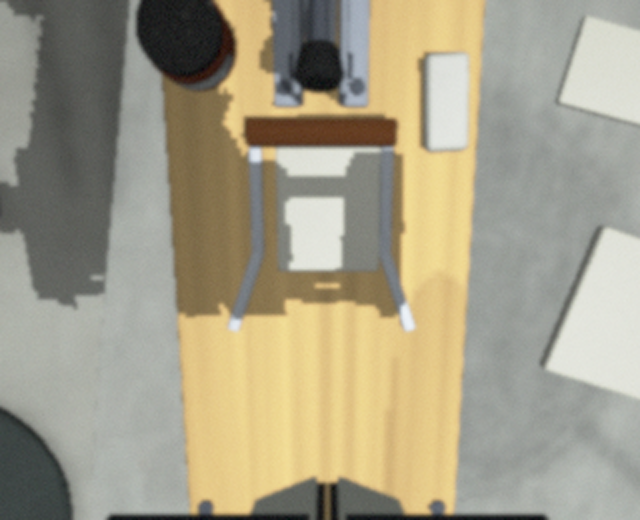

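The tile is home and straight: crop (277-383, 147-270) against the stop at row 146. The clamp is still open and the pot and eraser have not moved. Next I'll go above the handle.

Request:
jog_arm --rows '[0, 25, 0, -10, 0, 0, 40, 0, 0, 0, 0, 40, 0, 0, 0, 0, 40, 0, 0, 0, 0, 35, 0, 0, 0, 0, 20, 0, 0, 0, 0, 0, 0, 15, 0, 0, 0, 0, 15, 0, 0, 0, 0, 10, 0, 0, 0, 0, 0, 0]'

```text
time: 10.4
tool_pos: [0.5688, 0.1368, 0.1724]
tool_rot: [-3.136, 0.001, 1.554]
contact_force: [-0.3, -1.0, 0.2]
opening: 0.0005
```

Run:
```python
from h import *
q,_=read_camera("side");r,_=read_camera("scene")
z=lambda a:cv2.resize(a,(400,400),interpolation=cv2.INTER_CUBIC)[:,:,::-1]
cv2.imwrite("pics/c4.png",np.hstack([z(q[150:290,260:400]),z(r[150:290,230:370])]))
```

```text
(no output)
```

View pics/c4.png

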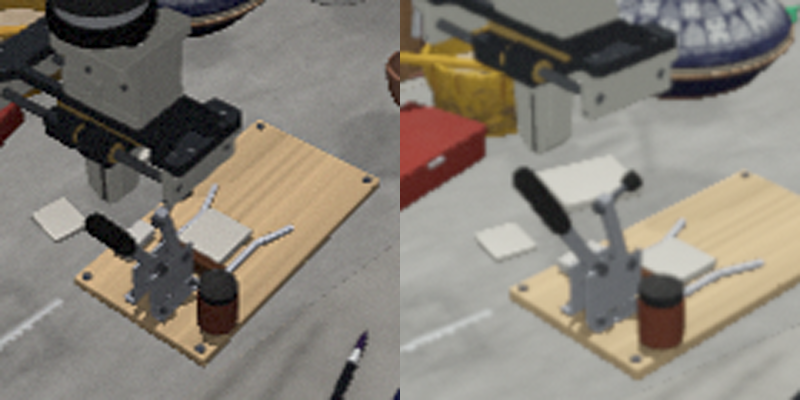

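The fingers hang at about (540,145) in the right crop, with the handle's tip at (525,178). I'll check the lateral match numerically.

Run:
```python
from h import *
for n in("scene","side"):
    f=np.load(n+"0.npz");i,E=cam(n)
    print(n,"pred grip,end,start,tcp",proj(i,E,[[.5698,.145,.138],[.5701,.1637,.1665],[.5695,.1216,.1009],observe()["tool_pos"]]).round(1).tolist())
    hs=(f["p"].max(2)<50).astype(np.uint8);hs[:200]=0;hs[250:]=0;hs[:,:262]=0;hs[:,312]=0
    c,l,st,ce=cv2.connectedComponentsWithStats(hs)
    for k in range(1,c):
        if st[k,4]>60: print(st[k],ce[k])
```

```text
scene pred grip,end,start,tcp [[277.9, 217.7], [270.4, 208.6], [286.8, 229.0], [280.3, 200.5]]
[270 210  19  22 169] [279.35502959 220.17751479]
[431 225  11  24  97] [436.48453608 238.1443299 ]
side pred grip,end,start,tcp [[296.6, 230.8], [290.3, 226.5], [304.0, 236.2], [298.1, 216.9]]
[484 205  55  28 411] [508.62773723 223.04379562]
[ 410  216   68   34 1110] [440.55495495 233.96576577]
[290 225  18  15 144] [298.39583333 231.98611111]
[532 229  19  21  83] [540.01204819 235.72289157]
[326 241  16   9  75] [333.53333333 246.37333333]
[594 240  46  10 361] [618.2132964  245.24376731]
```

Predicted and observed agree within about 2 px, so I'll descend onto the sleeve.

Request:
jog_arm --rows '[0, 0, -1.5, 5, 0, 0, 0, 0, 4, 0, 0, 0, 0, 4, 0, 0, 0, 0, 2, 0, 0, 0, 0, 2, 0, 0, 0, 0, 2, 0, 0, 0, 0, 0, 0]'

```text
time: 11.2
tool_pos: [0.5686, 0.1373, 0.1559]
tool_rot: [-3.141, 0.0, 1.555]
contact_force: [-0.8, -0.2, 0.4]
opening: 0.0001
```

Request:
jog_arm --rows '[0, 1, 0, 3, 0, 0, 1, 0, 3, 0, 0, 2, 0, 3, 0, 0, 2, 0, 3, 0]'

```text
time: 11.6
tool_pos: [0.5689, 0.1434, 0.1442]
tool_rot: [3.141, 0.0, 1.555]
contact_force: [-0.8, -1.4, 3.1]
opening: 0.0
```

Request:
jog_arm --rows '[0, 3, 0, 4, 0, 0, 3, 0, 4, 0, 0, 3, 0, 4, 0, 0, 3, 0, 4, 0, 0, 3, 0, 4, 0, 0, 3, 0, 5, 0, 0, 2, 0, 5, 0, 0, 2, 0, 5, 0]'

```text
time: 12.4
tool_pos: [0.5696, 0.1661, 0.1094]
tool_rot: [3.14, -0.001, 1.555]
contact_force: [-0.5, 0.9, 6.4]
opening: 0.001
```

Request:
jog_arm --rows '[0, 1, 0, 5, 0, 0, 1, 0, 5, 0, 0, 1, 0, 5, 0, 0, 1, 0, 5, 0]'

```text
time: 12.8
tool_pos: [0.569, 0.1695, 0.0885]
tool_rot: [-3.141, 0.0, 1.555]
contact_force: [0.5, 1.2, 2.2]
opening: 0.0002
```

Request:
jog_arm --rows '[0, 0.5, 0, 5, 0, 0, 0.5, 0, 5, 0, 0, 0, 0, 4, 0, 0, 0, 0, 4, 0, 0, 0, 0, 2, 0, 0, 0, 0, 0, 0]'

```text
time: 13.4
tool_pos: [0.569, 0.1702, 0.0688]
tool_rot: [-3.141, 0.0, 1.555]
contact_force: [0.3, -0.3, -0.7]
opening: 0.0004
```

No contact at z 0.069, so the handle has gone past the fingers. I'll rise clear and look.

Request:
jog_arm --rows '[0, 0, 0, -20, 0, 0, 0, 0, -40, 0, 0, 0, 0, -40, 0, 0, 0, 0, -40, 0, 0, -20, 0, -30, 0, 0, -40, 0, -10, 0, 0, -40, 0, 0, 0, 0, -40, 0, 0, 0, 0, -40, 0, 0, 0, 0, 0, 0, 0, 0]'

```text
time: 14.4
tool_pos: [0.5663, -0.0142, 0.2495]
tool_rot: [3.141, 0.002, 1.55]
contact_force: [-0.2, 0.4, -0.8]
opening: 0.0003
```

Run:
```python
from h import *
s=observe();p,d=read_camera("wrist");q,_=read_camera("side");r,_=read_camera("scene");print(s["tool_pos"],s["contact_force"])
z=lambda a:cv2.resize(a,(400,400),interpolation=cv2.INTER_CUBIC)[:,:,::-1]
cv2.imwrite("pics/c5.png",np.hstack([z(p[:200,220:420]),z(r[170:290,240:360])]))
```

```text
[ 0.56625786 -0.0141926   0.24950891] [-0.15699076  0.44843469 -0.75649768]
```

View pics/c5.png

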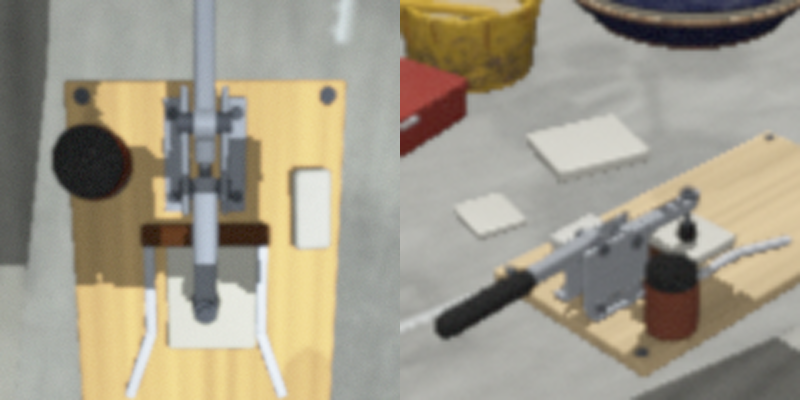

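The handle lies about level, the arm is down with its foot on the tile at left crop (205,315), and the tile is against the stop. The pot and eraser are in place. Without lock it would have sprung open, so I'll hand in.

```bash
python3 -c "
from cell import *
print(hand_in())"
```

```text
the job is handed in; nothing more can be done
None
```

I pushed the tile along its channel until it was home against the stop, then pressed the clamp handle down until it snapped into lock. I handed the job in at about 14.5 s of the 48 s allowed; no verdict was reported.

- **Tile:** The force on the fingers rose to 8.6 N while the tool stopped moving, so the tile was hard against the stop. The wrist picture showed it straight and about 3.5 mm off the centre line (limit 6 mm), with the clamp still open.
- **Clamp:** The push peaked at about 6.4 N and dropped to zero past the dead point. About 1 s after I let go, the handle was still down at about level, with the foot on the tile. I did not measure the handle angle or the foot force.
- **Surroundings:** In the last pictures the pot and eraser stood where they were. The bowl was not in those crops, but the arm never came near it. The arm was clear of everything at hand-in.
- **Disagreements:** The two fixed cameras and the wrist camera differed by 5 to 8 mm on the board's position. I used the wrist camera, and its positions fitted both contacts.

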